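# Hang the hex key holder back on the bench tool rail

## Task

Hang the hex key holder back in its place on the tool rail, the free spring clip in the middle: bring its rear hook over the rail's front lip, lower it behind the lip, and press it gently down, still in the gripper, until it is fully home on the channel floor and the spring has snapped in above the hook's bar. The height at which the rail is clamped is not measured, so feel for it and do not load rail or clip with more than 25 N; then let go and leave the other things on the bench alone.

Things in the scene. Friction and masses are not known exactly. Their poses are not given: they have to be found in the camera images.
- holder_mid (a point): centre of the hex key holder, 44 mm above its underside: a loose upright grey block with L-shaped hex keys over its top, 46 mm deep (x), 56 wide (y), 88 high (94 with keys), 0.28 to 0.48 kg, standing on the bench. +x points to its rear face with the steel hook, z up. Grip it across its 56 mm width, 40 to 65 mm above its underside; held so, it can be pushed with 15 N without slipping at a firm grip
- tongue_tip (a point): lowest edge, middle, of the holder's hook: 32 mm behind the block's centre (9 mm behind its rear face), 48 mm above its underside; axes as the holder's. A 40 mm wide arm (underside 17 mm above this point) runs to the rear and a 5 mm thick tongue hangs from its end, 6.5 mm clear of the rear face: an open frame with a round lower bar 5 mm thick and above it a 30 mm wide window for the spring nose
- stand: fixed stand of the tool rail: two blue slotted posts 510 mm apart, 225 mm high. Origin on the bench straight below the middle of the rail's front face, +x to the rear (things are hung from the -x side), y along the rail, z up. The level 560 mm aluminium rail is clamped between the posts at a height that varies and is not reported: its channel floor lies 130 to 190 mm above the bench
- place (a point): point on the bench, 7.5 mm behind the front face, straight below where the hook's tip must stand (clip at y = 0; axes as the stand's). Rail section, x from the front face, z from the channel floor: lip x 0 to 4, up to z 15 mm; channel x 4 to 14; back wall x 14 to 18, up to z 24; flat front face from z -30 to the lip's top. Hung, the holder's x is along the stand's, its tip at x 6 to 9, and it leans 4 degrees
- under_cup (a point): point on the bench, 27 mm in front of the front face, below a grey cup of tyre levers, 46 x 56 mm, that hangs on the rail 170 mm to one side (-y) of the clip and stays there; it reaches 50 mm to the front of the rail's front face and from 55 mm below the channel floor to 25 mm above it
- under_sprockets (a point): point on the bench, 27 mm in front of the front face, below a steel hook with four sprockets, 76 mm across, that hangs on the rail 170 mm to the other side (+y) of the clip and stays there; it reaches 62 mm to the front of the rail's front face and from 75 mm below the channel floor to 20 mm above it
- nose (a joint): spring nose of the clip in the channel, 0 to 7 mm, about 0 when free (reads down to -0.5), grows as it is pushed rearward. An 18 mm wide leaf: its ramp, 30 degrees from upright, comes down from the back wall to an apex at x 7, z 7 mm. A lowered tongue meets it with its tip at z 9 to 13 mm; passing it takes 6 to 13 N down, moves it 2 to 4 mm; with the tip below z 4 mm it springs out again above the bar
- oil_bottle: a white oil bottle with a black cap, 48 mm across, 130 mm high, loose; origin at its base. To be left alone.
- mug: a white mug, 80 mm across, 90 mm high, loose; origin at its base. To be left alone.
- spanner: a steel open spanner 170 mm long lying flat along its x axis, loose. To be left alone.
- grease_tin: a round flat grease tin, 72 mm across, 42 mm high, loose; origin at its base. To be left alone.

How it is judged (in metres and radians):
On the way, in this order (a step that is already met when the one before it is completed fails the run):
1. the holder is lifted off the bench in the gripper, its hook's tip higher than 100 mm (height (world z) of tongue_tip above 0.1 m and contact force between the fingers and holder above 1 N), for 0.1 s.
2. while the gripper still touches the holder, its hook stands on the channel floor at the clip with the spring nose snapped in above its bar (contact force between holder_c4 and rail_c0 above 0.4 N and value of joint nose below 0.0012 m and x of tongue_tip in the frame of stand between 0.004 and 0.011 m and y of tongue_tip in the frame of stand between -0.007 and 0.007 m and contact force between the fingers and holder above 0.5 N), for 0.1 s.
At the end, for the whole second after the job is handed in: the holder hangs on the rail, let go and at rest, upright within 8 degrees: the bar of its hook (holder_c4) stands on the channel floor (rail_c0, weight on it) behind the lip, within 7 mm of the middle of the clip, and the spring nose is out again (below 1.2 mm) (contact force between holder_c4 and rail_c0 above 0.4 N and value of joint nose below 0.0012 m and x of tongue_tip in the frame of stand between 0.004 and 0.011 m and y of tongue_tip in the frame of stand between -0.007 and 0.007 m and angle between holder_mid's own z axis and vertical below 0.14 rad and linear speed of holder below 0.02 m/s); the robot touches nothing.
It fails at once if in the gripper, the holder loads the rail, its clip or the other hangers with more than 25 N (contact force between holder and stand above 25 N and contact force between the fingers and holder above 1 N).
It fails at once if the oil bottle is pushed away by more than 20 mm (distance of oil_bottle from where it was at the start of the episode above 0.02 m).
It fails at once if the mug is pushed away by more than 20 mm (distance of mug from where it was at the start of the episode above 0.02 m).
It fails at once if the spanner is pushed away by more than 20 mm (distance of spanner from where it was at the start of the episode above 0.02 m).
It fails at once if the grease tin is pushed away by more than 20 mm (distance of grease_tin from where it was at the start of the episode above 0.02 m).
It also fails if it takes over 48 s, if anything falls off the work surface, if the arm or the gripper's body presses on something with over 40 N, if the wrist force passes 120 N, or if a joint passes its speed limit or range.

## Robot

A 6-joint arm with a two-finger parallel gripper is mounted at the origin on the work surface. World frame = base frame: x ahead of the robot, y to its left, z up, the work surface at z = 0. Lengths are in m, angles in degrees, forces in N, time in s.
With the tool pointing down it reaches from about 0.375 to 0.975 m from the base axis. Payload 3.8 kg.
Tool frame: the origin (TCP) lies midway between the tips of the shut fingers; the grasp point (between the pads) lies 19 mm behind it; z points along the fingers, y is the direction in which the jaws open and shut (so a half turn about z gives the same grasp; the last joint's range is limited). The gripper opens to 88 mm and grips with 3 to 60 N. Pads are 18 mm wide; open, the fingers measure 123 mm over their backs; the gripper's body (75 mm by 187 mm) begins 45 mm behind the grasp point.
Start: joints at [-70.926, 15.12, 91.902, -0, 72.978, -2.114], TCP at [0.244, -0.629, 0.239] pointing down, gripper open.
Joint ranges: [-150.88, 150.88], [-54.13, 125.18], [17.81, 147.31], [-75.09, 255.09], [0, 152.58], [-146.25, 146.25]. Speed limits (degrees/s): [147.25, 147.25, 180, 180, 180, 180].

## Interface

Orientations are given as a 3x3 rotation matrix whose columns are the frame's x, y, z axes.
In Python, from plant import ctrl gives the robot as it stands. Calls block until the motion is done:
- ctrl.move_ptp(position, orientation): joint-space move of the TCP to a pose.
- ctrl.move_l(position, velocity=0.15, ori=None): straight line of the TCP; ori=None keeps the orientation; velocity is the mean speed in m/s.
- ctrl.movej(angles): joint-space move.
- ctrl.gripper_open() and ctrl.grab(grip_force=None): open the fingers fully, or close them until they stop; grip_force is the grip in N (None keeps the last).
- ctrl.hold(seconds).
- ctrl.solve_ik(position, orientation): joint angles nearest the present ones, or None.
- ctrl.state(): the state.
- ctrl.get_image(name): name is "scene" or "top"; returns a dict with "frame" (400x640x3 uint8, blue, green, red), "camera_matrix" (3x3 intrinsics, pixels), "dist" ([k1, k2, p1, p2, k3] as OpenCV has them; the pictures are not rectified), "eye" and "rotation" of the camera in the world. Camera axes: x right, y down, z forward; pixel columns grow to the right and rows downward; lengths in m; the calibration is good to about 2 mm. A picture is of the moment at which its call begins. There is no depth.
A pose or a line that the arm cannot do raises ctrl.PlanningError and nothing moves.
- ctrl.job_done(): hands the job in, once; it reports no verdict.
Trained networks look in a picture, given as the dict that the camera call returned (one of the last four; its "shot" number tells which), for a name from the list of things; names that differ only in an ending like _2 or _b are one class to them, and where a whole thing is asked for, a point or a joint stands for the part that bears it (a point fixed in the world has none). Each returns a list of dicts, best first, with "conf" (0 to 1); they miss things now and then, are a little off and sometimes report something else, mostly with a low value. They report only what shows in the picture. A call takes as long as a camera call.
- ctrl.silhouettes(name, picture): "pixels" (400x640 bool, what is visible of it) and "rect" ([left, top, right, bottom] in pixels, round what is visible of it).
The state is a dict: "time": time; "joints": joint angles; "joint_velocities": joint speeds; "effort": joint torques, N m; "tcp_pos": TCP position; "tcp_rot": TCP orientation; "wrist_force": force on the tool from outside, world axes, zero at the start; "ft_torque": the same for the moment, N m; "finger_gap": finger opening in m.
Only numpy, scipy, OpenCV 4.12 (cv2) and the standard library are available. Lean on these libraries where they do the work, as an engineer would, in place of code of your own. Each camera call takes 0.05 s, during which the arm holds its last target.

## Working session

There is one attempt and no reset: what is moved stays moved. The work goes in short steps, each a Python script; the robot and the scene stay as the last script left them, time stands still between calls to the robot, and variables do not carry over. Pictures are saved under pics/ and viewed, and the job is handed in when it is done.

```bash
mkdir -p pics; ls; cat > h.py <<'E'
import numpy as np, cv2
from plant import ctrl
def undist(pic,uv):
    return cv2.undistortPoints(np.array(uv,float).reshape(-1,1,2),np.array(pic["camera_matrix"]),np.array(pic["dist"])).reshape(-1,2)
def ray(pic,uv):
    n=undist(pic,uv); d=np.c_[n,np.ones(len(n))]@np.array(pic["rotation"]).T
    return np.array(pic["eye"]),d
def atz(pic,uv,z):
    e,d=ray(pic,uv); return e+d*((z-e[2])/d[:,2])[:,None]
def proj(pic,P):
    R=np.array(pic["rotation"]).T; t=-R@np.array(pic["eye"])
    return cv2.projectPoints(np.array(P,float).reshape(-1,1,3),cv2.Rodrigues(R)[0],t,np.array(pic["camera_matrix"]),np.array(pic["dist"]))[0].reshape(-1,2)
E
python3 - <<'E'
from h import *
s=ctrl.state(); print({k:np.round(v,3) for k,v in s.items()})
for n in("scene","top"):
    p=ctrl.get_image(n); cv2.imwrite(f"pics/{n}0.png",p["frame"]); print(n,p["eye"],np.round(p["rotation"],3),np.round(p["camera_matrix"],1),p["dist"])
    np.save(f"{n}0.npy",p,allow_pickle=True)
    for k in["holder_mid","stand","oil_bottle","mug","spanner","grease_tin","nose"]:
        for r in ctrl.silhouettes(k,p)[:2]: print(k,round(r["conf"],2),r["rect"],r["pixels"].sum()); 
E
```

```text
pics
{'time': np.float64(0.0), 'joints': array([-7.0928e+01,  1.5170e+01,  9.1981e+01, -1.0000e-03,  7.2977e+01,
       -2.1150e+00]), 'joint_velocities': array([-0.024, -0.025,  0.027,  0.019, -0.044,  0.   ]), 'effort': array([ 4.0000e-03, -5.0211e+01, -3.5687e+01,  7.3000e-02,  2.9000e-02,
       -0.0000e+00]), 'tcp_pos': array([ 0.244, -0.629,  0.237]), 'tcp_rot': array([[ 0.932,  0.361, -0.001],
       [ 0.361, -0.932,  0.002],
       [ 0.   , -0.002, -1.   ]]), 'wrist_force': array([ 0.96 , -0.158, -0.45 ]), 'ft_torque': array([ 0.028, -0.056,  0.01 ]), 'finger_gap': np.float64(0.089)}
scene [ 1.33425192 -0.40205686  0.91800473] [[ 0.428  0.607 -0.669]
 [ 0.904 -0.275  0.328]
 [ 0.015 -0.745 -0.667]] [[411.2   0.  315.4]
 [  0.  411.2 198.4]
 [  0.    0.    1. ]] [-0.0110496  0.         0.         0.         0.       ]
holder_mid 0.37 [178.0, 231.1, 200.3, 272.7] 636
stand 0.63 [254.2, 156.9, 432.7, 298.0] 5087
stand 0.63 [332.8, 166.9, 352.0, 201.6] 579
oil_bottle 0.89 [178.7, 231.6, 200.9, 272.9] 592
mug 0.87 [427.0, 157.4, 453.3, 192.5] 581
spanner 0.57 [351.3, 166.3, 393.7, 184.0] 167
grease_tin 0.91 [195.8, 213.7, 220.8, 242.0] 532
grease_tin 0.25 [334.8, 167.2, 348.6, 202.6] 526
top [0.27066858 0.02622857 1.36421279] [[ 0.014 -0.979  0.203]
 [-1.    -0.015 -0.001]
 [ 0.004 -0.203 -0.979]] [[464.8   0.  316.5]
 [  0.  464.8 197.3]
 [  0.    0.    1. ]] [-0.01674737  0.          0.          0.          0.        ]
holder_mid 0.84 [264.8, 219.2, 286.0, 242.6] 450
stand 0.85 [206.1, 132.3, 417.0, 194.0] 4614
stand 0.27 [264.7, 219.1, 290.8, 242.1] 453
oil_bottle 0.59 [449.6, 194.3, 475.4, 215.8] 362
oil_bottle 0.51 [202.9, 134.5, 414.9, 189.2] 4570
mug 0.83 [145.3, 191.4, 185.7, 225.5] 988
spanner 0.83 [209.2, 221.9, 239.7, 280.9] 376
grease_tin 0.76 [420.7, 230.9, 448.2, 259.0] 552
```

View pics/scene0.png

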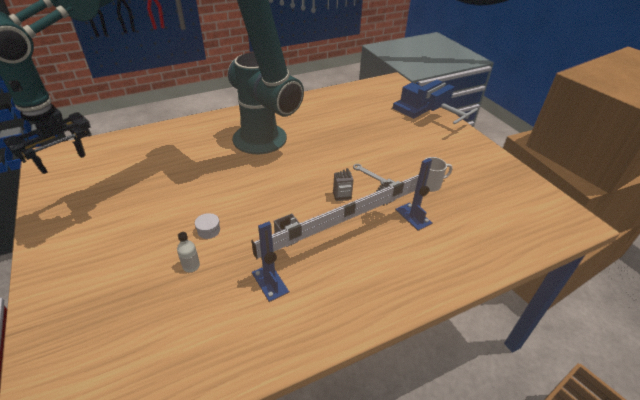

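View pics/top0.png

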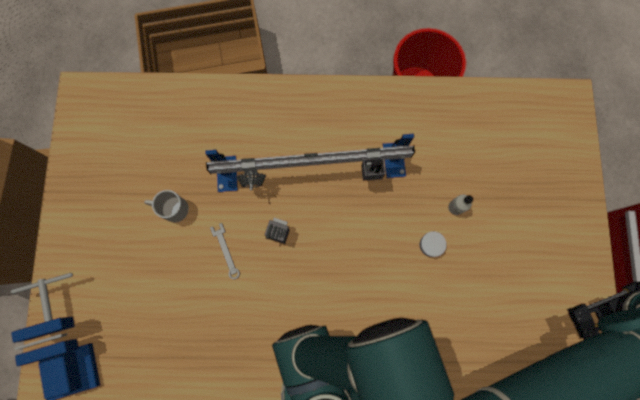

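```bash
python3 - <<'E'
import numpy as np,cv2
for n,b in(("scene",(240,140,450,310)),("top",(190,120,430,300))):
    p=np.load(f"{n}0.npy",allow_pickle=True).item(); f=p["frame"][b[1]:b[3],b[0]:b[2]]
    cv2.imwrite(f"pics/{n}0z.png",cv2.resize(f,None,fx=3.3,fy=3.3,interpolation=cv2.INTER_CUBIC))
E
```

```text
(no output)
```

View pics/scene0z.png

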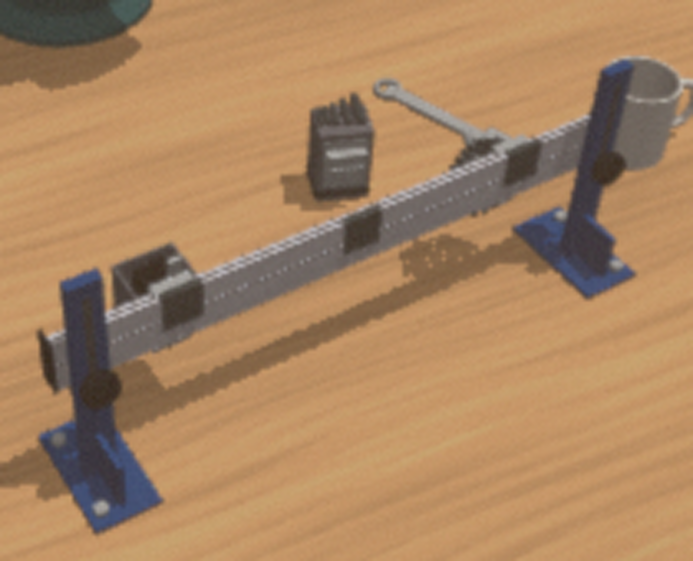

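View pics/top0z.png

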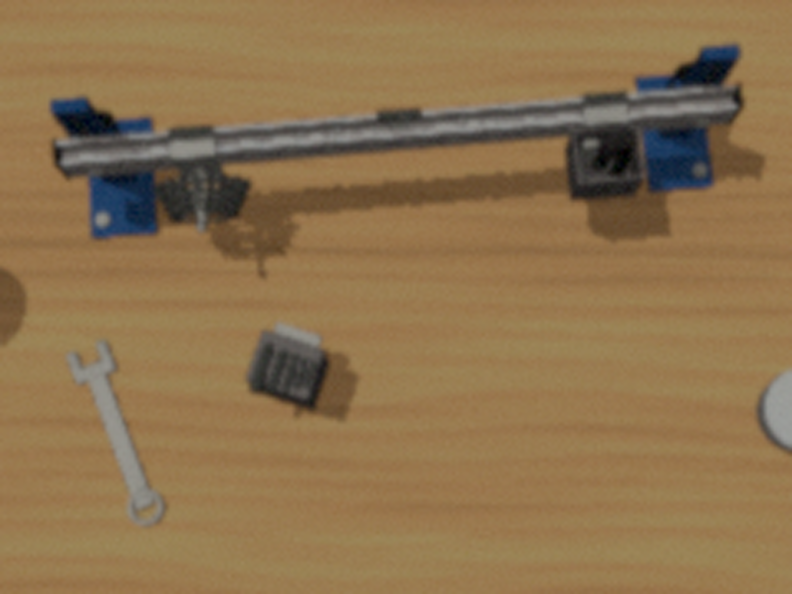

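The scene picture shows the holder upright at about (343,185), its hook facing the rail, and the free clip on the rail at (350,209). In the top picture the holder is at (277,231) and the rail runs from (208,167) to (414,153). The scene network's "holder" is really the bottle, so I'll ignore it and zoom in for accurate fits.

```bash
python3 - <<'E'
import numpy as np,cv2
def z(n,b,k,o):
    p=np.load(f"{n}0.npy",allow_pickle=True).item(); f=p["frame"][b[1]:b[3],b[0]:b[2]]
    g=cv2.resize(f,None,fx=k,fy=k,interpolation=cv2.INTER_NEAREST)
    for x in range(b[0],b[2],10): cv2.putText(g,str(x),((x-b[0])*k,8),0,.3,(0,0,255)); cv2.line(g,((x-b[0])*k,0),((x-b[0])*k,4),(0,0,255))
    for y in range(b[1],b[3],10): cv2.putText(g,str(y),(0,(y-b[1])*k+4),0,.3,(0,0,255))
    cv2.imwrite(f"pics/{o}.png",g)
z("top",(255,205,305,255),11,"zh_t"); z("scene",(318,160,368,210),11,"zh_s")
E
```

```text
(no output)
```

View pics/zh_t.png

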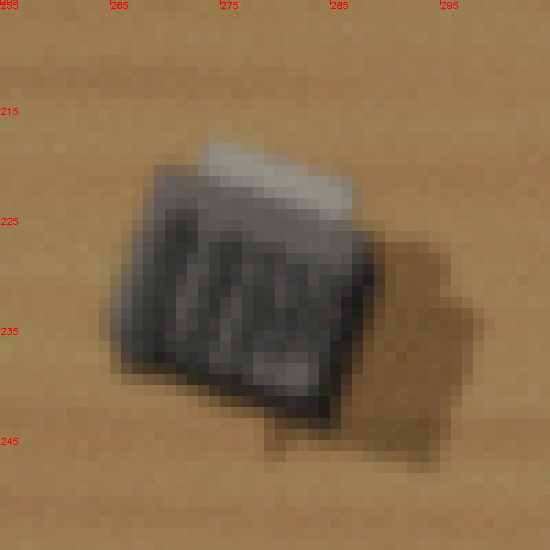

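View pics/zh_s.png

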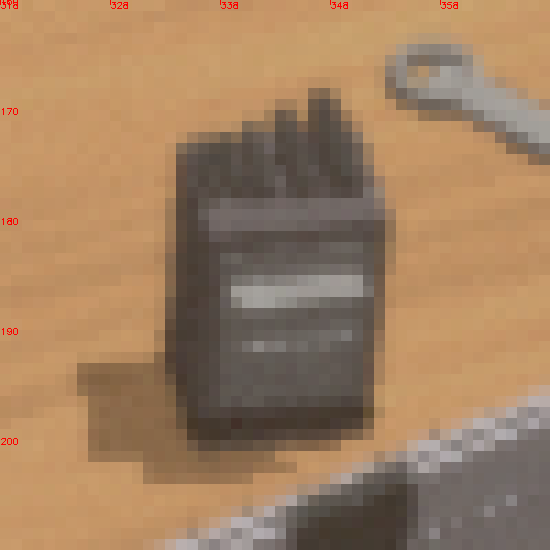

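```bash
cat >> h.py <<'E'
def box(x0,x1,y0,y1,z0,z1): return np.array([[x,y,z] for x in(x0,x1) for y in(y0,y1) for z in(z0,z1)])
def place(P,q):
    c,s=np.cos(q[2]),np.sin(q[2]); return P@np.array([[c,-s,0],[s,c,0],[0,0,1]]).T+[q[0],q[1],q[3] if len(q)>3 else 0]
K=8
def render(pic,parts,q,b):
    m=np.zeros(((b[3]-b[1])*K,(b[2]-b[0])*K),np.uint8)
    for P in parts:
        u=(proj(pic,place(P,q))-[b[0],b[1]]+.5)*K-.5
        cv2.fillConvexPoly(m,cv2.convexHull(np.round(u*16).astype(np.int32).reshape(-1,1,2)),1,shift=4)
    return m>0
E
cat > fith.py <<'E'
from h import *
from scipy.optimize import minimize
ps={n:np.load(f"{n}0.npy",allow_pickle=True).item() for n in("scene","top")}
H=[box(-.023,.023,-.028,.028,0,.088),box(.023,.0345,-.02,.02,.065,.070),box(.0295,.0345,-.02,.02,.048,.070)]
B={"top":(255,205,305,255),"scene":(325,163,358,205)}
M={}
for n,b in B.items():
    f=ps[n]["frame"][b[1]:b[3],b[0]:b[2]].astype(float); c=f[:,:,2]-f[:,:,0]
    g=cv2.resize(c,None,fx=K,fy=K,interpolation=cv2.INTER_LINEAR)
    M[n]=g<38
    if n=="scene":
        yy,xx=np.mgrid[0:g.shape[0],0:g.shape[1]]; X=xx/K+b[0];Y=yy/K+b[1]
        M[n]&=~((X>352)&(Y<176))&(Y<206-(X-330)*.45+0) if False else ~((X>352.5)&(Y<177))&(Y<201.5-0*X)
def cost(q,ns=("top","scene")):
    c=0
    for n in ns:
        r=render(ps[n],H,q,B[n]); c+= (r^M[n]).sum()/M[n].sum()
    return c
q0=np.r_[atz(ps["top"],[277,231],.088)[0,:2],-.25]
for yaw in(0,):
  for ns in(("top",),("scene",),("top","scene")):
    best=None
    for y0 in np.radians([-30,-15,0,15,30]):
        r=minimize(lambda v:cost([q0[0]+v[0]*.01,q0[1]+v[1]*.01,y0+v[2]*.2],ns),[0,0,0],method="Nelder-Mead",options=dict(initial_simplex=[[0,0,0],[1,0,0],[0,1,0],[0,0,1]],xatol=.005,fatol=1e-4))
        q=[q0[0]+r.x[0]*.01,q0[1]+r.x[1]*.01,y0+r.x[2]*.2]
        if best is None or r.fun<best[0]: best=(r.fun,q)
    print(ns,round(best[0],3),np.round(best[1][:2],4),np.degrees(best[1][2]).round(2))
q=best[1]
for n,b in B.items():
    k=11; f=cv2.resize(ps[n]["frame"][b[1]:b[3],b[0]:b[2]],None,fx=k,fy=k,interpolation=cv2.INTER_NEAREST)
    for P in H:
        u=(proj(ps[n],place(P,q))-[b[0],b[1]]+.5)*k
        for i,j in[(0,1),(2,3),(4,5),(6,7),(0,2),(1,3),(4,6),(5,7),(0,4),(1,5),(2,6),(3,7)]: cv2.line(f,tuple(int(v) for v in u[i]),tuple(int(v) for v in u[j]),(0,255,0),1)
    cv2.imwrite(f"pics/fh_{n}.png",f)
E
python3 fith.py
```

```text
('top',) 0.069 [0.4409 0.1363] -15.86
('scene',) 0.091 [0.437  0.1368] -24.99
('top', 'scene') 0.218 [0.4404 0.1361] -20.27
```

```bash
cd pics; python3 -c "
import cv2,numpy as np
a=cv2.imread('fh_top.png');b=cv2.imread('fh_scene.png');h=max(a.shape[0],b.shape[0])
p=lambda i:np.pad(i,((0,h-i.shape[0]),(0,0),(0,0)))
o=np.hstack([p(a),p(b)]);cv2.imwrite('fh.png',cv2.resize(o,None,fx=.85,fy=.85))"
```

```text
(no output)
```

View pics/fh.png

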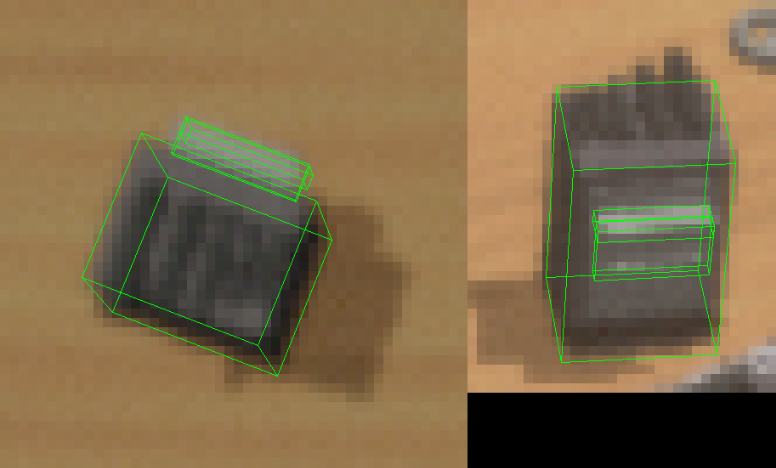

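```bash
python3 - <<'E'
s=open('fith.py').read()
s=s.replace("r=render(ps[n],H,q,B[n]); c+= (r^M[n]).sum()/M[n].sum()","r=render(ps[n],H,q,B[n]); k=(15*K if n=='scene' else 0); c+= (r^M[n])[k:].sum()/M[n].sum()")
s=s.replace("q=best[1]\nfor","for",1).replace("    print(ns","    q=best[1]; Q[ns]=q\n    print(ns").replace("for yaw in","Q={}\nfor yaw in")
i=s.index("for n,b in B.items():\n    k=11")
s=s[:i]+'''o=[]
for ns in Q:
  q=Q[ns]; row=[]
'''+"".join("  "+l+"\n" for l in s[i:].replace('cv2.imwrite(f"pics/fh_{n}.png",f)','row.append(np.pad(f,((0,560-f.shape[0]),(0,0),(0,0))))').splitlines())+'''  o.append(np.vstack([np.hstack(row)]))
cv2.imwrite("pics/fh2.png",cv2.resize(np.vstack(o[:2]),None,fx=.53,fy=.53,interpolation=cv2.INTER_AREA))
'''
open('fith.py','w').write(s)
E
python3 fith.py
```

```text
('top',) 0.069 [0.4409 0.1363] -15.86
('scene',) 0.038 [0.4342 0.1385] -24.13
('top', 'scene') 0.176 [0.4402 0.136 ] -20.62
```

View pics/fh2.png

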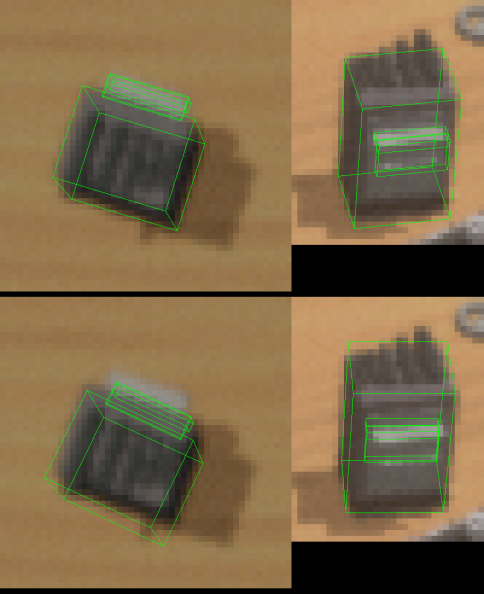

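```bash
cat > zz.py <<'E'
import numpy as np,cv2
def z(n,b,k):
    p=np.load(f"{n}0.npy",allow_pickle=True).item(); f=p["frame"][b[1]:b[3],b[0]:b[2]]
    g=cv2.resize(f,None,fx=k,fy=k,interpolation=cv2.INTER_NEAREST)
    for x in range(b[0],b[2],10): cv2.putText(g,str(x),((x-b[0])*k,8),0,.35,(0,0,255)); cv2.line(g,((x-b[0])*k,0),((x-b[0])*k,4),(0,0,255))
    for y in range(b[1],b[3],10): cv2.putText(g,str(y),(0,(y-b[1])*k+4),0,.35,(0,0,255))
    return g
E
python3 - <<'E'
from zz import *
cv2.imwrite("pics/zr_t.png",np.vstack([z("top",(200,140,275,200),8)[:, :600],][:1]))
cv2.imwrite("pics/zr_t2.png",z("top",(345,125,425,190),9))
cv2.imwrite("pics/zr_t3.png",z("top",(270,140,350,180),10))
cv2.imwrite("pics/zr_s1.png",z("scene",(245,210,315,265),10))
cv2.imwrite("pics/zr_s2.png",z("scene",(365,150,445,210),9))
cv2.imwrite("pics/zr_s3.png",z("scene",(310,180,390,240),9))
E
```

```text
(no output)
```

View pics/zr_t.png

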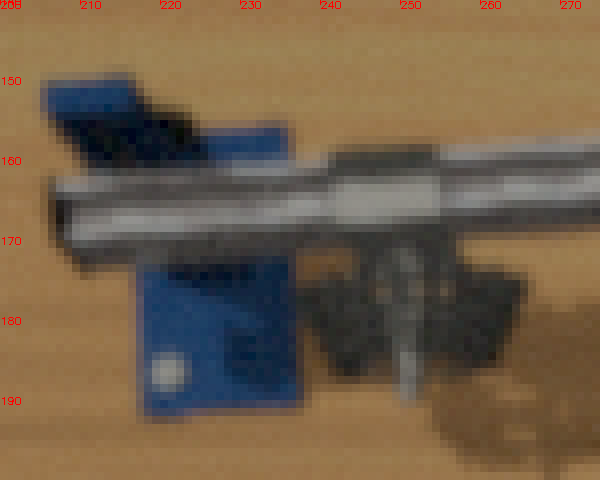

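View pics/zr_t2.png

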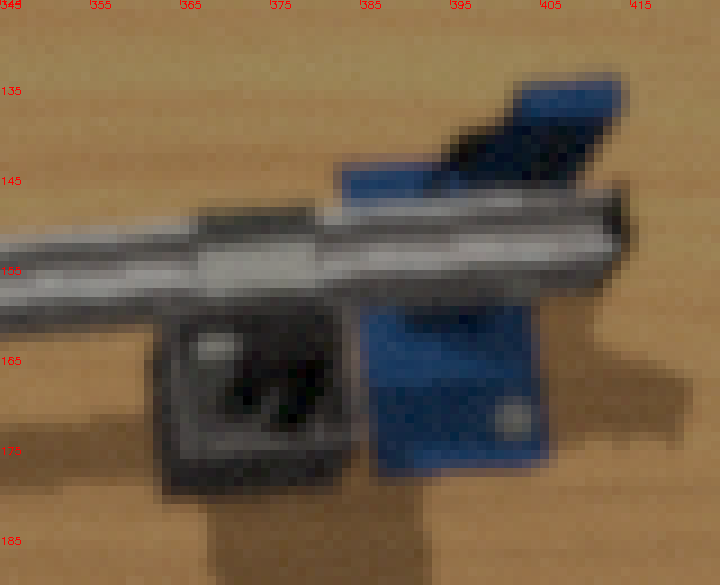

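View pics/zr_t3.png

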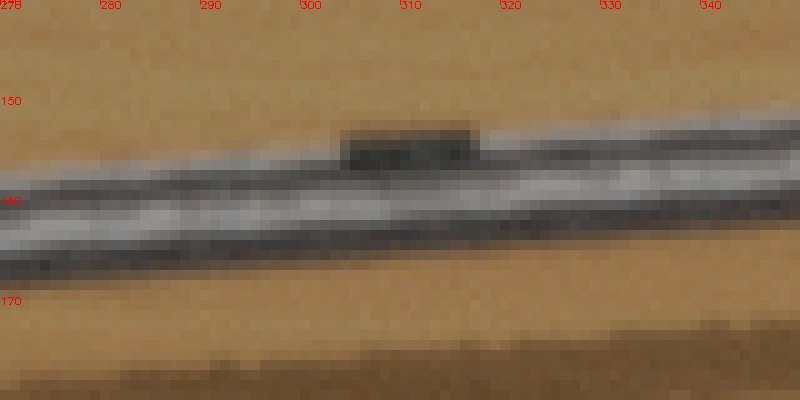

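View pics/zr_s1.png

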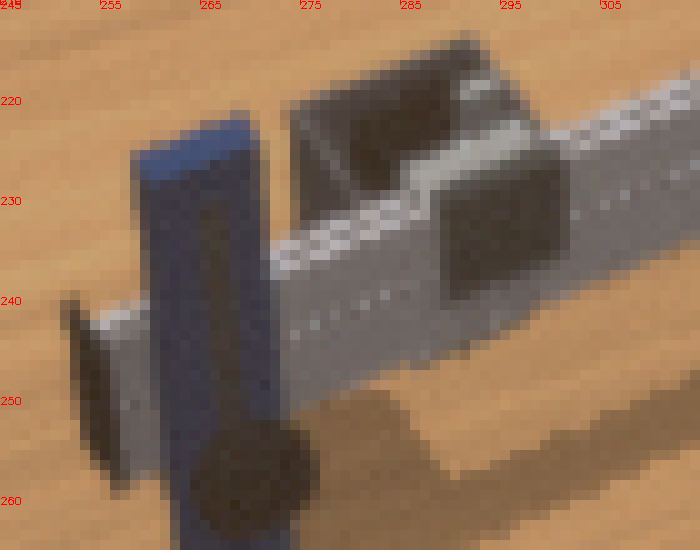

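View pics/zr_s2.png

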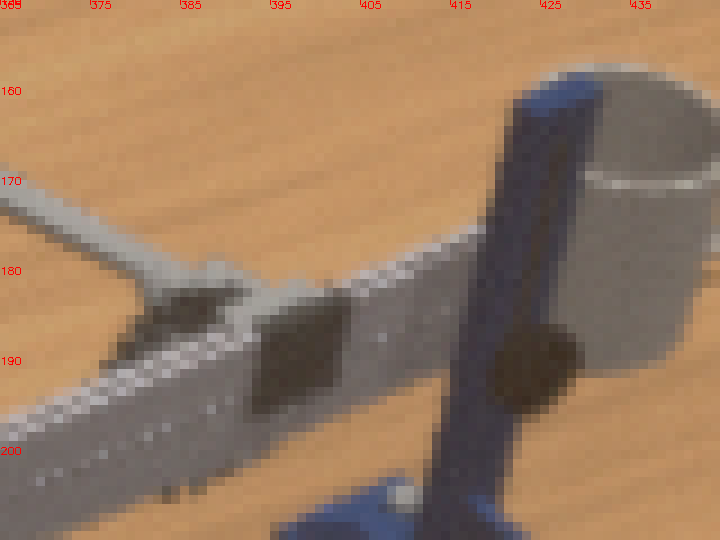

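View pics/zr_s3.png

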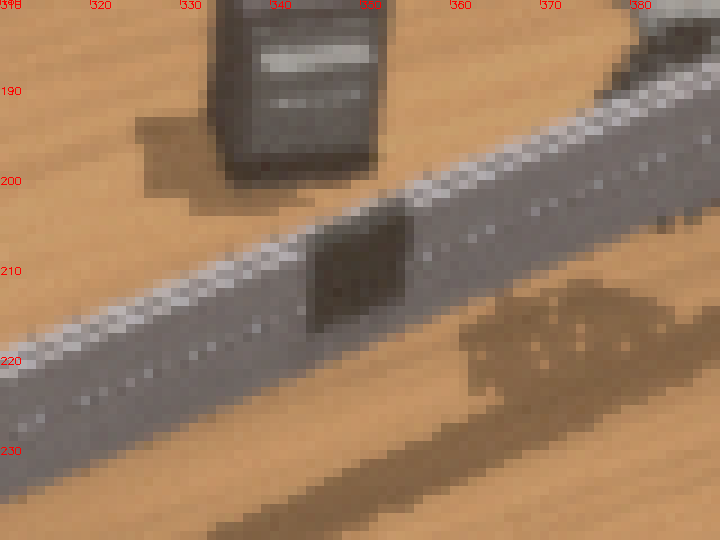

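```bash
cat > rail.py <<'E'
from h import *
from scipy.optimize import least_squares
ps={n:np.load(f"{n}0.npy",allow_pickle=True).item() for n in("scene","top")}
T=ps["top"]["frame"].astype(float); S=ps["scene"]["frame"].astype(float)
def cross(v,lo,hi,thr,up):
    # first crossing of thr in index order
    for i in range(lo,hi):
        a,b=v[i],v[i+1]
        if (up and a<thr<=b) or ((not up) and a>thr>=b): return i+(a-thr)/(a-b)
    return None
rear=[];front=[]
for c in list(range(262,302,2))+list(range(319,360,2)):
    r0=int(165-(c-208)*14/206.)
    ch=T[:,c,2]-T[:,c,0]
    a=cross(ch,r0-16,r0+3,35,False)
    v=ch[::-1]; b=cross(v,399-(r0+16),399-(r0-3),35,False)
    if a: rear.append((c,a))
    if b: front.append((c,399-b))
def rob(L,deg=1):
    L=np.array(L); p=np.polyfit(L[:,0],L[:,1],1)
    for _ in range(5):
        e=L[:,1]-np.polyval(p,L[:,0]); k=abs(e)<max(.3,2*np.median(abs(e))); p=np.polyfit(L[k,0],L[k,1],1)
    return p,np.std(e[k]),k.sum()
pr=rob(rear);pf=rob(front);print("top rear",pr,"front",pf)
# scene: print a profile
for c in(320,335,365): 
    r0=int(211-(c-340)*.49)
    print(c,[(r,*S[r,c].astype(int)) for r in range(r0-6,r0+22)])
E
python3 rail.py
```

```text
top rear (array([-8.06461035e-02,  1.78635443e+02]), np.float64(0.09440129528573783), np.int64(41)) front (array([-8.28280355e-02,  1.90411057e+02]), np.float64(0.05516019393932493), np.int64(41))
320 [(214, np.int64(123), np.int64(154), np.int64(189)), (215, np.int64(163), np.int64(167), np.int64(181)), (216, np.int64(127), np.int64(130), np.int64(136)), (217, np.int64(161), np.int64(162), np.int64(169)), (218, np.int64(113), np.int64(116), np.int64(123)), (219, np.int64(99), np.int64(102), np.int64(113)), (220, np.int64(102), np.int64(106), np.int64(113)), (221, np.int64(103), np.int64(106), np.int64(114)), (222, np.int64(99), np.int64(103), np.int64(112)), (223, np.int64(103), np.int64(106), np.int64(113)), (224, np.int64(95), np.int64(97), np.int64(104)), (225, np.int64(97), np.int64(101), np.int64(110)), (226, np.int64(99), np.int64(103), np.int64(111)), (227, np.int64(100), np.int64(102), np.int64(111)), (228, np.int64(97), np.int64(100), np.int64(108)), (229, np.int64(98), np.int64(100), np.int64(111)), (230, np.int64(98), np.int64(106), np.int64(118)), (231, np.int64(96), np.
[... 2731 characters left out ...]
4(97), np.int64(100), np.int64(110)), (207, np.int64(101), np.int64(104), np.int64(112)), (208, np.int64(100), np.int64(103), np.int64(110)), (209, np.int64(95), np.int64(100), np.int64(109)), (210, np.int64(98), np.int64(102), np.int64(111)), (211, np.int64(96), np.int64(103), np.int64(113)), (212, np.int64(87), np.int64(104), np.int64(128)), (213, np.int64(80), np.int64(109), np.int64(140)), (214, np.int64(73), np.int64(103), np.int64(135)), (215, np.int64(72), np.int64(103), np.int64(133)), (216, np.int64(68), np.int64(95), np.int64(123)), (217, np.int64(68), np.int64(98), np.int64(127)), (218, np.int64(72), np.int64(100), np.int64(130)), (219, np.int64(72), np.int64(100), np.int64(132))]
```

```bash
sed -i '/^# scene: print/,$d' rail.py; cat >> rail.py <<'E'
up=[];mid=[];bot=[]
for c in list(range(308,340,2))+list(range(358,378,2)):
    r0=int(218-(c-320)*.46)
    ch=S[:,c,2]-S[:,c,0]; g=S[:,c].mean(1)
    a=cross(ch,r0-9,r0+4,42,False)
    if a: up.append((c,a))
    b=cross(g,r0-2,r0+5,123,False)
    if b: mid.append((c,b))
    d=cross(ch,r0+6,r0+18,35,True)
    if d and c<345: bot.append((c,d))
L={"up":rob(up),"mid":rob(mid),"bot":rob(bot)}
print(L)
# clip edges along rail
off=lambda c:pr[0][0]*c+pr[0][1]
row=[np.mean([T[int(round(off(c)))+k,c].mean() for k in(-1,0,1)]) for c in range(295,326)]
print("topclip",np.round(row).astype(int))
ms=L["mid"][0]
row=[np.mean([S[int(round(ms[0]*c+ms[1]))+k,c].mean() for k in(3,4,5)]) for c in range(335,362)]
print("sceneclip 335:",np.round(row).astype(int))
E
python3 rail.py
```

```text
top rear (array([-8.06461035e-02,  1.78635443e+02]), np.float64(0.09440129528573783), np.int64(41)) front (array([-8.28280355e-02,  1.90411057e+02]), np.float64(0.05516019393932493), np.int64(41))
{'up': (array([ -0.40752784, 344.75968881]), np.float64(0.12365951018292938), np.int64(24)), 'mid': (array([ -0.41161956, 349.58879914]), np.float64(0.15206686981582695), np.int64(24)), 'bot': (array([ -0.43081385, 368.60832269]), np.float64(0.12431659010666449), np.int64(16))}
topclip [128 130 128 124 122 125 127 126 118  90  72  68  67  66  66  65  70  82
  82  77  76  77  95 123 128 129 128 124 122 119 127]
sceneclip 335: [108 106 107 109 106 109 104 104 103  76  59  58  58  58  57  60  58  60
  58  65  80 104 117 104 110 106 107]
```

```bash
cat >> rail.py <<'E'
def stp(q,x,y,z): return place(np.array([[x,y,z]],float)/1000,[q[0],q[1],q[2],q[3]])
def linres(pic,q,x,z,p):
    u=np.vstack([proj(pic,stp(q,x,y,z)) for y in(-90,90)])
    return u[:,1]-np.polyval(p,u[:,0])
def res(v,full=False):
    q=v[:4]; dt=v[4:6] if len(v)>4 else [0,0]
    r={}
    r["t_rear"]=linres(ps["top"],q,18,24,pr[0]); r["t_front"]=linres(ps["top"],q,0,-30,pf[0])
    r["s_mid"]=linres(ps["scene"],q,18,24,L["mid"][0]); r["s_bot"]=linres(ps["scene"],q,18,-30,L["bot"][0])
    a=linres(ps["scene"],q,14,24,L["up"][0]); b=linres(ps["scene"],q,0,15,L["up"][0]); r["s_up"]=np.minimum(a,b)
    r["t_clip"]=proj(ps["top"],stp(q,18,0,24))[:,0]-310.4
    ul=proj(ps["scene"],np.vstack([stp(q,19,-w,8) for w in(-20,0,20)]))
    r["s_clip"]=ul[1:2,0]-349.6
    if full: return r
    return np.concatenate(list(r.values()))
q0=[.60,.05,0,.16]
for name,keys in(("both",None),("top",["t_rear","t_front","t_clip"]),("scene",["s_mid","s_bot","s_up","s_clip"])):
    f=(lambda v:np.concatenate([a for k,a in res(v,True).items() if keys is None or k in keys]))
    s=least_squares(f,q0,x_scale=[.01,.01,.05,.01])
    print(name,np.round(s.x[[0,1,3]],4),"yaw",np.degrees(s.x[2]).round(2),{k:np.round(a,2) for k,a in res(s.x,True).items()})
    if name=="both": qs=s.x; np.save("stand.npy",qs)
E
python3 rail.py | tail -3
```

```text
both [0.622  0.0414 0.1392] yaw 5.68 {'t_rear': array([-0.36, -0.37]), 't_front': array([0.5 , 0.39]), 's_mid': array([-0.48, -0.58]), 's_bot': array([0.71, 0.79]), 's_up': array([-0.12, -0.25]), 't_clip': array([0.06]), 's_clip': array([0.08])}
top [0.6485 0.0428 0.0492] yaw 5.74 {'t_rear': array([-0.03,  0.03]), 't_front': array([ 0.03, -0.03]), 's_mid': array([30.8 , 28.79]), 's_bot': array([30.56, 28.87]), 's_up': array([30.78, 28.8 ]), 't_clip': array([0.]), 's_clip': array([2.8])}
scene [0.5709 0.0739 0.0827] yaw 5.63 {'t_rear': array([22.07, 22.07]), 't_front': array([21.69, 21.59]), 's_mid': array([-0.27, -0.33]), 's_bot': array([-0.02,  0.14]), 's_up': array([0.3, 0.2]), 't_clip': array([-11.73]), 's_clip': array([-0.])}
```

The stand fit agrees in both views: front face origin near (0.622, 0.041), yaw 5.7°, channel floor about 0.139 m, which is inside the stated range. The holder is at (0.441, 0.136) with yaw -16°. Next I'll check reachability and go above the holder.

```bash
cat >> h.py <<'E'
def Rz(deg):
    c,s=np.cos(np.radians(deg)),np.sin(np.radians(deg)); return np.array([[c,s,0],[s,-c,0],[0,0,-1.]])
def st(msg=""):
    s=ctrl.state(); print(msg,"t",round(float(s["time"]),2),"tcp",np.round(s["tcp_pos"],4),"F",np.round(s["wrist_force"],2),"M",np.round(s["ft_torque"],3),"gap",round(float(s["finger_gap"]),4)); return s
E
python3 - <<'E'
from h import *
for p,y in(((.441,.136,.28),-16),((.441,.136,.039),-16),((.45,.1,.25),5.7),((.60,.04,.2),5.7)):
    print(p,y,ctrl.solve_ik(np.array(p),Rz(y)))
ctrl.move_l([.3,-.5,.32],velocity=.3); st()
ctrl.move_ptp([.441,.136,.24],Rz(-16)); st()
p=ctrl.get_image("scene"); cv2.imwrite("pics/s1.png",p["frame"]); p2=ctrl.get_image("top"); cv2.imwrite("pics/t1.png",p2["frame"])
np.save("scene1.npy",p,allow_pickle=True)
print(proj(p,[ctrl.state()["tcp_pos"]]))
E
```

```text
(0.441, 0.136, 0.28) -16 [ 1.40463356e+01 -9.99502729e+00  1.13726020e+02 -2.54444375e-14
  7.62690075e+01  1.20046336e+02]
(0.441, 0.136, 0.039) -16 [ 1.40463356e+01  4.87543671e+00  1.27503916e+02 -2.54444375e-14
  4.76206470e+01  1.20046336e+02]
(0.45, 0.1, 0.25) 5.7 [ 9.43243003e+00 -9.06505418e+00  1.16091687e+02 -2.54444375e-14
  7.29733672e+01  9.37324300e+01]
(0.6, 0.04, 0.2) 5.7 [ 1.44088786e+00  8.77093185e+00  1.03681909e+02 -2.54444375e-14
  6.75471589e+01  8.57408879e+01]
 t 1.49 tcp [ 0.2997 -0.5004  0.3195] F [ 0.56  0.04 -0.21] M [ 0.006  0.009 -0.045] gap 0.0877
 t 3.83 tcp [0.4414 0.1355 0.2401] F [ 0.19 -0.69 -0.65] M [ 0.033  0.026 -0.018] gap 0.0883
[[346.59128525 136.23670942]]
```

```bash
python3 - <<'E'
import cv2
f=cv2.imread("pics/s1.png")[90:215,270:420]; cv2.imwrite("pics/s1z.png",cv2.resize(f,None,fx=4.5,fy=4.5,interpolation=cv2.INTER_CUBIC))
E
```

```text
(no output)
```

View pics/s1z.png

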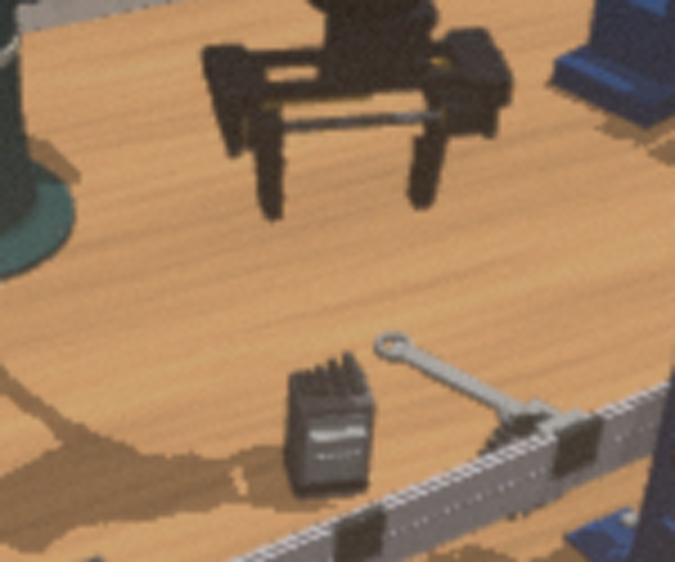

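View pics/t1.png

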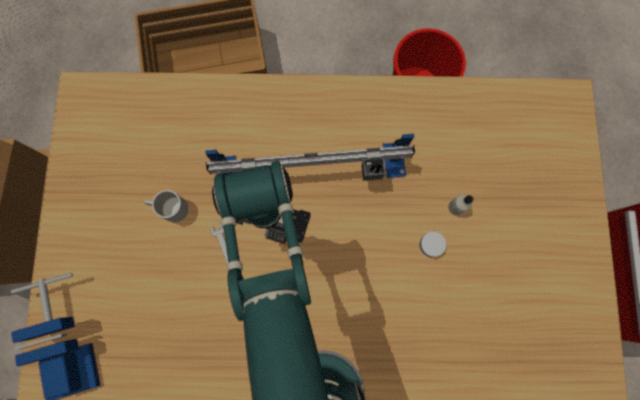

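The scene picture shows the jaws straddling the holder: fingertips at (330,138) and (363,136), midpoint 347,137 against a projected TCP of 346.6,136.2, so the scene calibration agrees. Now descend, grip and lift a little.

```bash
python3 - <<'E'
from h import *
ctrl.move_l([.441,.136,.039],velocity=.15); st("down")
ctrl.grab(50); st("grab")
s=ctrl.state(); p=s["tcp_pos"]
ctrl.move_l([.441,.136,.12],velocity=.12); st("lift"); ctrl.hold(.2); st("lift")
for n in("scene","top"):
    q=ctrl.get_image(n); cv2.imwrite(f"pics/{n}2.png",q["frame"]); np.save(f"{n}2.npy",q,allow_pickle=True)
f=cv2.imread("pics/scene2.png")[100:215,280:420]; cv2.imwrite("pics/s2z.png",cv2.resize(f,None,fx=5,fy=5,interpolation=cv2.INTER_CUBIC))
E
```

```text
down t 5.42 tcp [0.4419 0.1362 0.0398] F [-0.35 -0.53 -0.51] M [ 0.057  0.012 -0.026] gap 0.0882
grab t 6.01 tcp [0.4411 0.1359 0.0392] F [-0.27 -1.29  2.31] M [-0.052  0.116  0.018] gap 0.0557
lift t 6.83 tcp [0.4401 0.1358 0.1191] F [-0.21  0.25 -3.06] M [ 0.023  0.025 -0.004] gap 0.0558
lift t 7.03 tcp [0.4401 0.1358 0.1189] F [-0.36 -0.42 -2.97] M [0.088 0.033 0.025] gap 0.0556
```

View pics/s2z.png

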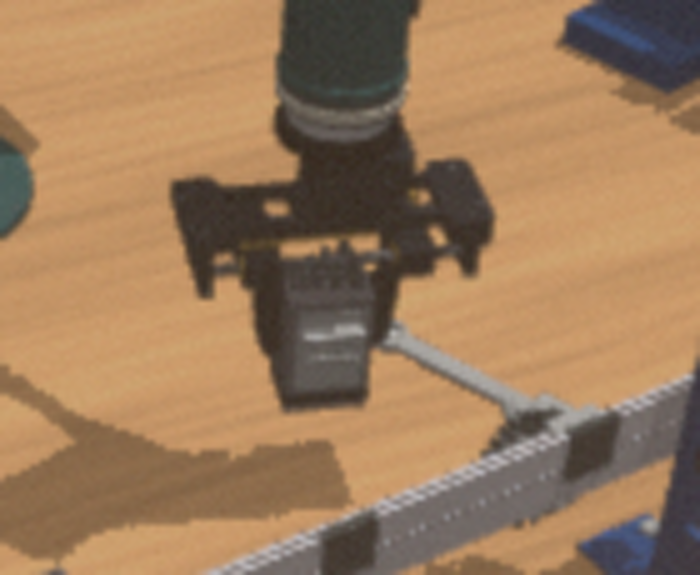

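The hold is firm: the gap is 55.8 mm and the holder is upright in the jaws, weighing about 2.7 N. Next, bring it in front of the clip and check by picture.

```bash
cat >> h.py <<'E'
qs=np.load("stand.npy"); YAW=float(np.degrees(qs[2]))
def s2w(x,y): # stand mm -> world xy
    c,s=np.cos(qs[2]),np.sin(qs[2]); return np.array([qs[0]+(c*x-s*y)/1000,qs[1]+(s*x+c*y)/1000])
DZ=.0088
def tcp_for(x,y,z): # tip at stand x,y [mm], world z [m]
    return np.r_[s2w(x-32,y),z-DZ]
def tip_of(s):
    p=s["tcp_pos"]; R=s["tcp_rot"]; w=p+R@np.array([.032,0,-DZ]); d=w[:2]-qs[:2]; c,s_=np.cos(qs[2]),np.sin(qs[2])
    return np.r_[(c*d[0]+s_*d[1])*1000,(-s_*d[0]+c*d[1])*1000,w[2]*1000]
E
python3 - <<'E'
from h import *
ctrl.move_l([.441,.136,.165],velocity=.15)
ctrl.move_l(tcp_for(-20,0,.168),velocity=.12,ori=Rz(YAW)); ctrl.hold(.2); s=st("pre"); print(tip_of(s))
for n in("scene","top"):
    q=ctrl.get_image(n); cv2.imwrite(f"pics/{n}3.png",q["frame"]); np.save(f"{n}3.npy",q,allow_pickle=True)
f=cv2.imread("pics/scene3.png")[130:250,280:420]; f=cv2.resize(f,None,fx=5,fy=5,interpolation=cv2.INTER_CUBIC)
q=np.load("scene3.npy",allow_pickle=True).item()
tip=lambda y,z:s["tcp_pos"]+s["tcp_rot"]@np.array([.032,y,-DZ-z])
for P in [tip(-.02,.022),tip(.02,.022),tip(0,0)]+[np.r_[s2w(18,y),qs[3]+.024] for y in(-20,0,20)]+[np.r_[s2w(18,y),qs[3]-.030] for y in(-20,0,20)]:
    u=(proj(q,[P])[0]-[280,130]+.5)*5; cv2.drawMarker(f,tuple(int(v) for v in u),(0,255,0),0,8)
cv2.imwrite("pics/s3z.png",f)
E
```

```text
pre t 9.29 tcp [0.57   0.0365 0.1593] F [-0.74 -0.06 -3.81] M [ 0.038 -0.01  -0.045] gap 0.0557
[-20.21343538   0.34378729 168.11932678]
```

View pics/s3z.png

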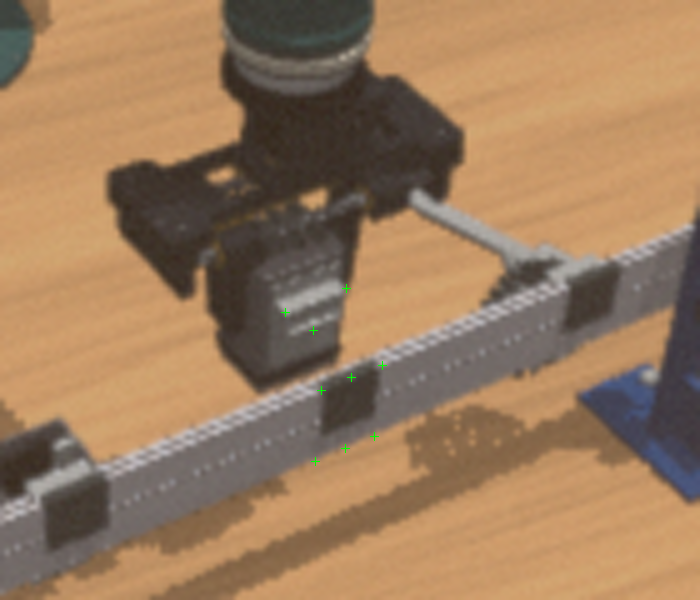

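View pics/top3.png

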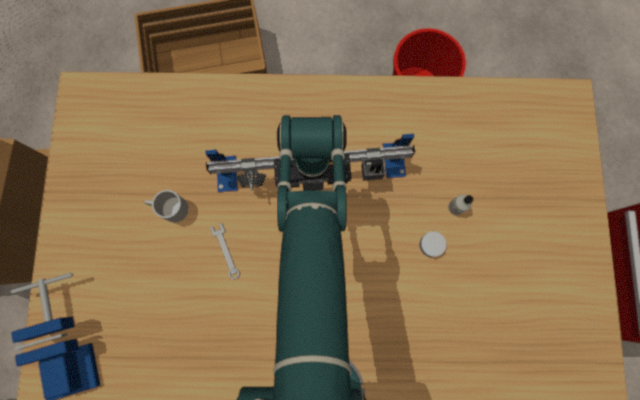

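The hook shows about 1 px up and left of prediction. That fits the holder sitting some 3 mm nearer the robot in the jaws, while y lines up with the clip (clip centre at (350,384) in the zoom). I'll find x by touching the rail face gently.

```bash
cat >> h.py <<'E'
def F(n=4):
    f=[];
    for _ in range(n): f.append(ctrl.state()["wrist_force"]); ctrl.hold(.01)
    f=np.mean(f,0); c,s=np.cos(qs[2]),np.sin(qs[2])
    return np.array([c*f[0]+s*f[1],-s*f[0]+c*f[1],f[2]])
E
python3 - <<'E'
from h import *
z=.164
ctrl.move_l(tcp_for(-2,0,z),velocity=.06); ctrl.hold(.15); b=F(10); np.save("base.npy",b); print("base",b.round(2)); st()
x=-2; hit=None
while x<16:
    x+=1; ctrl.move_l(tcp_for(x,0,z),velocity=.02); f=F()-b; s=ctrl.state()
    print(x,f.round(2),tip_of(s).round(2),round(s["time"],2))
    if f[0]<-2.5: break
    if abs(f[2])>6: break
E
```

```text
base [ 0.35 -0.1  -2.95]
 t 10.08 tcp [0.588  0.0379 0.1551] F [ 0.28  0.01 -3.27] M [0.008 0.054 0.012] gap 0.0556
-1 [-0.24 -0.06  0.07] [-9.9000e-01 -1.0000e-02  1.6414e+02] 10.37
0 [-0.28  0.25 -0.49] [4.0000e-02 0.0000e+00 1.6404e+02] 10.65
1 [-0.58  0.09 -0.36] [  1.06   0.   163.99] 10.93
2 [-0.67  0.12 -0.05] [2.0400e+00 1.0000e-02 1.6399e+02] 11.22
3 [-0.47 -0.28 -0.29] [3.04e+00 2.00e-02 1.64e+02] 11.5
4 [ 0.28  0.41 -0.03] [4.0600e+00 3.0000e-02 1.6401e+02] 11.78
5 [ 0.15  0.43 -0.31] [  5.03  -0.   163.98] 12.07
6 [-0.31  0.29 -0.05] [ 6.0200e+00 -4.0000e-02  1.6398e+02] 12.35
7 [-0.35 -0.23  0.36] [  7.02   0.   163.99] 12.63
8 [-0.46  0.4  -0.06] [8.05e+00 2.00e-02 1.64e+02] 12.92
9 [-1.94  0.26  0.8 ] [8.7300e+00 1.0000e-02 1.6391e+02] 13.2
10 [-5.51  0.18  3.24] [8.8200e+00 2.0000e-02 1.6378e+02] 13.48
```

Contact came at estimated tip x 8.6, where 9 was expected, so x is calibrated to 0.4 mm. Now back off 1.2 mm and lower in small steps.

```bash
python3 - <<'E'
from h import *
b=np.load("base.npy"); x=7.4
ctrl.move_l(tcp_for(x,0,.164),velocity=.03); ctrl.hold(.1); print("bk",(F(8)-b).round(2),tip_of(ctrl.state()).round(2))
q=ctrl.get_image("scene"); cv2.imwrite("pics/scene4.png",q["frame"])
z=.164
while z>.1475:
    z-=.0015; ctrl.move_l(tcp_for(x,0,z),velocity=.02); f=F()-b; s=ctrl.state()
    print(round(z*1000,1),f.round(2),tip_of(s).round(2),round(s["time"],2))
    if f[2]>3.5 or abs(f[0])>4: break
q=ctrl.get_image("scene"); cv2.imwrite("pics/scene5.png",q["frame"])
for i in(4,5):
    f=cv2.imread(f"pics/scene{i}.png")[150:240,290:390]; cv2.imwrite(f"pics/s{i}z.png",cv2.resize(f,None,fx=6,fy=6,interpolation=cv2.INTER_CUBIC))
E
```

```text
bk [-0.6   0.15 -0.2 ] [7.7600e+00 1.0000e-02 1.6415e+02]
162.5 [-0.03  0.1  -0.36] [7.3300e+00 1.0000e-02 1.6229e+02] 14.23
161.0 [-0.11 -0.1   0.02] [  7.31   0.   160.87] 14.52
159.5 [-0.35  0.36 -0.25] [7.3100e+00 1.0000e-02 1.5937e+02] 14.8
158.0 [-0.54 -0.35  0.01] [ 7.3200e+00 -1.0000e-02  1.5787e+02] 15.08
156.5 [-0.89  0.01  0.08] [  7.36   0.   156.41] 15.37
155.0 [-0.1   0.14 -0.08] [7.3200e+00 4.0000e-02 1.5489e+02] 15.65
153.5 [-0.54  0.05 -0.21] [ 7.3000e+00 -2.0000e-02  1.5335e+02] 15.93
152.0 [-0.05  0.25 -0.08] [  7.31   0.   151.87] 16.22
150.5 [ 0.05  0.24 -0.5 ] [ 7.3000e+00 -1.0000e-02  1.5036e+02] 16.5
149.0 [-0.39 -0.33 -0.17] [7.3000e+00 1.0000e-02 1.4886e+02] 16.78
147.5 [-2.06  0.17  1.28] [7.0900e+00 1.0000e-02 1.4742e+02] 17.07
```

View pics/s4z.png

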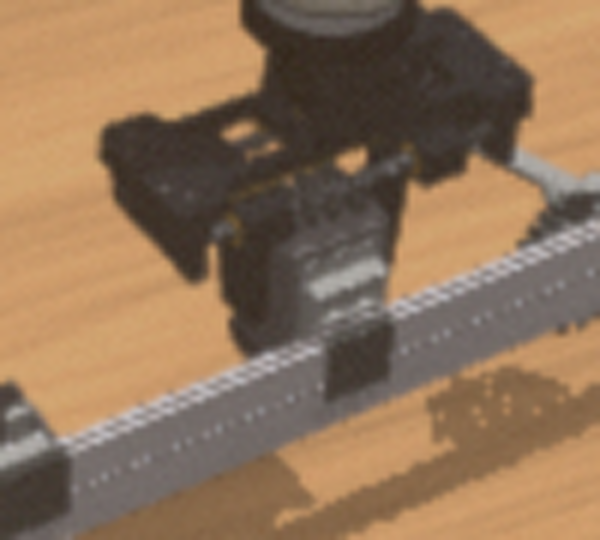

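View pics/s5z.png

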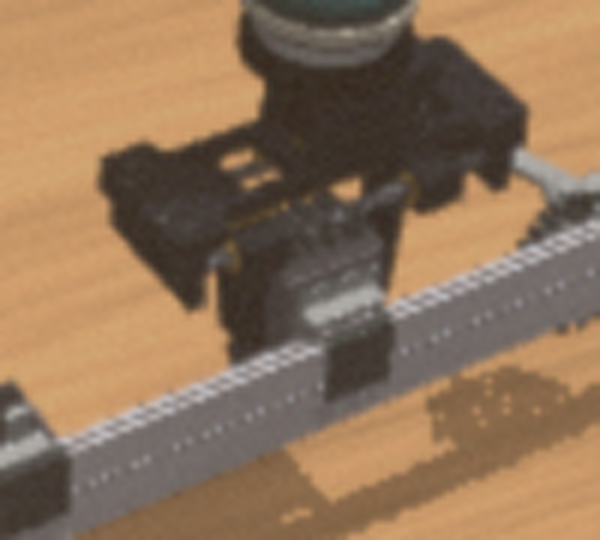

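```bash
python3 - <<'E'
from h import *
q=np.load("scene3.npy",allow_pickle=True).item()
h=.137
for y in(-20,0,20):
  print(y,[(x,z,((proj(q,[np.r_[s2w(x,y),z]])[0]-[290,150]+.5)*6).round(0)) for x,z in((9.5,.147+.017+.005),(9.5,.147+.017),(-2,.147+.022))])
print("clip",[((proj(q,[np.r_[s2w(18,y),h+.024]])[0]-[290,150]+.5)*6).round(0) for y in(-16,0,16)])
E
```

```text
-20 [(9.5, 0.16899999999999998, array([316., 328.])), (9.5, 0.16399999999999998, array([315., 336.])), (-2, 0.16899999999999998, array([302., 313.]))]
0 [(9.5, 0.16899999999999998, array([353., 313.])), (9.5, 0.16399999999999998, array([352., 321.])), (-2, 0.16899999999999998, array([338., 298.]))]
20 [(9.5, 0.16899999999999998, array([389., 298.])), (9.5, 0.16399999999999998, array([388., 306.])), (-2, 0.16899999999999998, array([374., 283.]))]
clip [array([333., 349.]), array([362., 337.]), array([391., 325.])]
```

The hook met the spring ramp at about 148 mm, implying a floor at roughly 135–139 mm. That matches the camera fit, and the hook's picture extents match the prediction. Press on.

```bash
python3 - <<'E'
from h import *
b=np.load("base.npy"); x=7.4; z=.1475
while z>.132:
    z-=.0008; ctrl.move_l(tcp_for(x,0,z),velocity=.02); f=F(3)-b; s=ctrl.state()
    print(round(z*1000,1),f.round(2),tip_of(s).round(2),round(s["time"],2))
    if f[2]>14 or abs(f[0])>12 or (f[2]>7 and tip_of(s)[2]<141): break
E
```

```text
146.7 [-5.81  0.32  4.57] [6.9700e+00 1.0000e-02 1.4687e+02] 17.39
145.9 [-6.31 -0.09  6.29] [7.0700e+00 1.0000e-02 1.4635e+02] 17.67
145.1 [-6.99 -0.25  7.08] [  7.04   0.   145.68] 17.94
144.3 [-7.39  0.15  7.87] [ 7.0300e+00 -2.0000e-02  1.4508e+02] 18.22
143.5 [-7.99 -0.1   8.99] [ 7.040e+00 -2.000e-02  1.445e+02] 18.49
142.7 [-7.96  0.21  6.53] [ 6.5200e+00 -3.0000e-02  1.4315e+02] 18.77
141.9 [-6.07  0.24  4.62] [  6.44   0.   141.6 ] 19.04
141.1 [-5.64 -0.64  1.69] [  6.44   0.   140.32] 19.32
140.3 [-4.8   0.   -2.02] [6.4400e+00 5.0000e-02 1.3912e+02] 19.59
139.5 [-3.23 -0.18 -5.71] [6.7400e+00 7.0000e-02 1.3833e+02] 19.87
138.7 [-3.02  0.49 -6.99] [7.1500e+00 6.0000e-02 1.3814e+02] 20.14
137.9 [-2.58  0.72 -6.08] [7.6000e+00 2.0000e-02 1.3794e+02] 20.42
137.1 [-1.79  0.2  -4.87] [ 8.1500e+00 -7.0000e-02  1.3767e+02] 20.69
136.3 [ 0.06 -0.05 -1.17] [ 8.6200e+00 -1.0000e-01  1.3747e+02] 20.97
135.5 [-0.85  0.73  4.73] [ 8.6400e+00 -9.0000e-02  1.3697e+02] 21.24
134.7 [-2.4   0.55 10.08] [ 8.6000e+00 -1.3000e-01  1.3684e+02] 21.52
```

The spring snapped: the force peaked at 9 N, reversed to a pull, and then the hook met a firm floor at about 137 mm with 10 N. Hold, ease off, and look.

```bash
python3 - <<'E'
from h import *
b=np.load("base.npy")
ctrl.hold(.4); print((F(5)-b).round(2),tip_of(ctrl.state()).round(2))
ctrl.move_l(tcp_for(7.8,0,.1353),velocity=.02); ctrl.hold(.2); print((F(5)-b).round(2),tip_of(ctrl.state()).round(2)); st()
q=ctrl.get_image("scene"); cv2.imwrite("pics/scene6.png",q["frame"]); np.save("scene6.npy",q,allow_pickle=True)
f=q["frame"][150:240,290:390]; cv2.imwrite("pics/s6z.png",cv2.resize(f,None,fx=6,fy=6,interpolation=cv2.INTER_CUBIC))
E
```

```text
[-2.93  0.06  9.56] [ 8.6300e+00 -1.0000e-01  1.3686e+02]
[-3.14 -0.1   9.81] [  8.62  -0.14 136.86]
 t 22.45 tcp [0.5987 0.0389 0.128 ] F [-2.93  0.47  6.58] M [0.034 0.188 0.046] gap 0.0552
```

View pics/s6z.png

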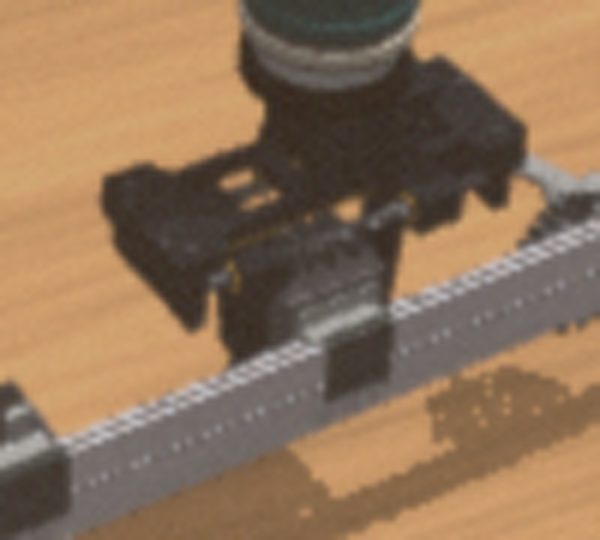

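```bash
python3 - <<'E'
from h import *
b=np.load("base.npy")
for z in(.1358,.1363,.1368):
    ctrl.move_l(tcp_for(8.2,0,z),velocity=.02); ctrl.hold(.15); f=F(5)-b; print(z,f.round(2),tip_of(ctrl.state()).round(2))
    if f[2]<4: break
st()
E
```

```text
0.1358 [-3.36 -0.2   9.14] [ 8.6700e+00 -1.0000e-01  1.3687e+02]
0.1363 [-1.48 -0.18  8.51] [ 8.6300e+00 -9.0000e-02  1.3686e+02]
0.1368 [ 0.31 -1.05  5.66] [ 8.580e+00 -9.000e-02  1.369e+02]
 t 23.82 tcp [0.5987 0.0389 0.1281] F [ 1.07 -0.67  2.53] M [-0.057 -0.318 -0.049] gap 0.0556
```

```bash
python3 - <<'E'
from h import *
b=np.load("base.npy")
ctrl.move_l(tcp_for(8.2,0,.1372),velocity=.02); ctrl.hold(.3); print((F(5)-b).round(2),tip_of(ctrl.state()).round(2))
ctrl.gripper_open(); s=st("open"); p=s["tcp_pos"].copy()
ctrl.move_l([p[0],p[1],p[2]+.03],velocity=.05); st()
ctrl.move_l([p[0],p[1],p[2]+.14],velocity=.15); st()
ctrl.move_l([p[0]-.15,p[1],p[2]+.2],velocity=.2); ctrl.hold(.3); st()
for n in("scene","top"):
    q=ctrl.get_image(n); cv2.imwrite(f"pics/{n}7.png",q["frame"]); np.save(f"{n}7.npy",q,allow_pickle=True)
f=cv2.imread("pics/scene7.png")[130:260,250:400]; cv2.imwrite("pics/s7z.png",cv2.resize(f,None,fx=4.5,fy=4.5,interpolation=cv2.INTER_CUBIC))
E
```

```text
[1.36 0.01 2.61] [8.0600e+00 7.0000e-02 1.3699e+02]
open t 25.06 tcp [0.5982 0.039  0.1283] F [ 0.74 -0.89  0.09] M [0.017 0.014 0.022] gap 0.0878
 t 25.81 tcp [0.5981 0.039  0.1584] F [-0.39 -0.3  -1.38] M [-0.037 -0.029  0.03 ] gap 0.0879
 t 26.69 tcp [0.5975 0.039  0.2671] F [0.74 0.14 0.13] M [ 0.033 -0.003 -0.026] gap 0.0877
 t 27.95 tcp [0.4485 0.039  0.3277] F [-0.04  0.16  0.4 ] M [-0.028 -0.002  0.01 ] gap 0.0883
```

View pics/s7z.png

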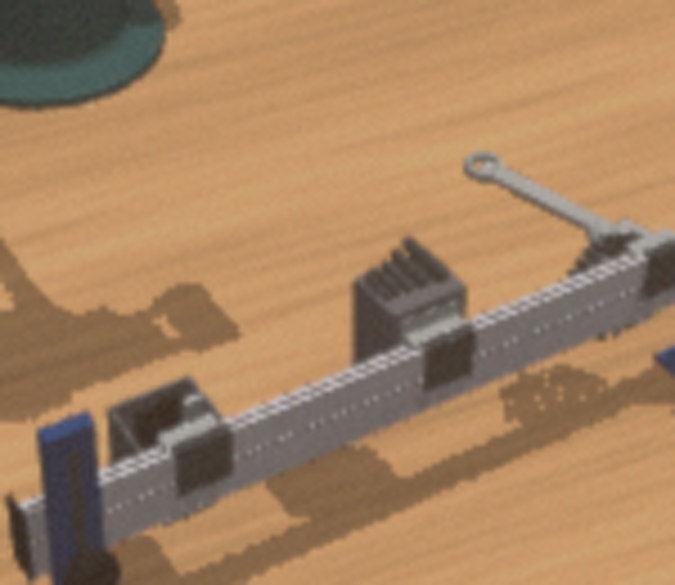

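View pics/top7.png

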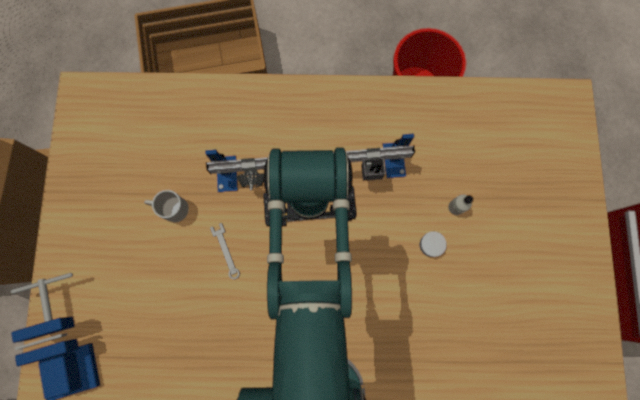

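The scene picture shows the holder hanging upright on the middle clip, its hook plate over the clip at (347,203); everything else is where it was. I'll swing clear to check it from the top too.

```bash
python3 - <<'E'
from h import *
j=np.array(ctrl.state()["joints"]); j[0]-=50; ctrl.movej(j); ctrl.hold(.2); st()
for n in("scene","top"):
    q=ctrl.get_image(n); np.save(f"{n}8.npy",q,allow_pickle=True); f=q["frame"]
    b=(320,180,380,225) if n=="scene" else (275,140,345,190); k=11
    g=cv2.resize(f[b[1]:b[3],b[0]:b[2]],None,fx=k,fy=k,interpolation=cv2.INTER_CUBIC)
    for x,z in((9.5,.137+.022),(-2,.137+.022)):
        for y in(-20,0,20):
            u=(proj(q,[np.r_[s2w(x,y),z]])[0]-[b[0],b[1]]+.5)*k; cv2.drawMarker(g,tuple(int(v) for v in u),(0,255,0),0,8)
    cv2.imwrite(f"pics/{n}8z.png",g)
    for k2 in["holder_mid","oil_bottle","mug","spanner","grease_tin"]:
        for r in ctrl.silhouettes(k2,q)[:1]: print(n,k2,round(r["conf"],2),r["rect"])
E
```

```text
t 29.67 tcp [ 0.3188 -0.3178  0.328 ] F [ 0.25  1.12 -0.23] M [ 0.018 -0.028  0.062] gap 0.0883
scene holder_mid 0.61 [329.8, 183.4, 350.6, 212.2]
scene oil_bottle 0.89 [181.2, 230.5, 199.6, 272.1]
scene mug 0.69 [426.4, 156.9, 451.2, 193.0]
scene spanner 0.62 [352.0, 162.4, 396.0, 182.2]
scene grease_tin 0.92 [194.1, 211.9, 221.6, 238.4]
top holder_mid 0.95 [296.5, 157.4, 321.6, 181.6]
top oil_bottle 0.9 [449.1, 195.7, 475.4, 214.0]
top mug 0.97 [144.6, 192.1, 188.2, 222.9]
top spanner 0.76 [210.1, 224.5, 239.4, 279.0]
top grease_tin 0.6 [419.4, 233.0, 450.1, 263.2]
```

View pics/top8z.png

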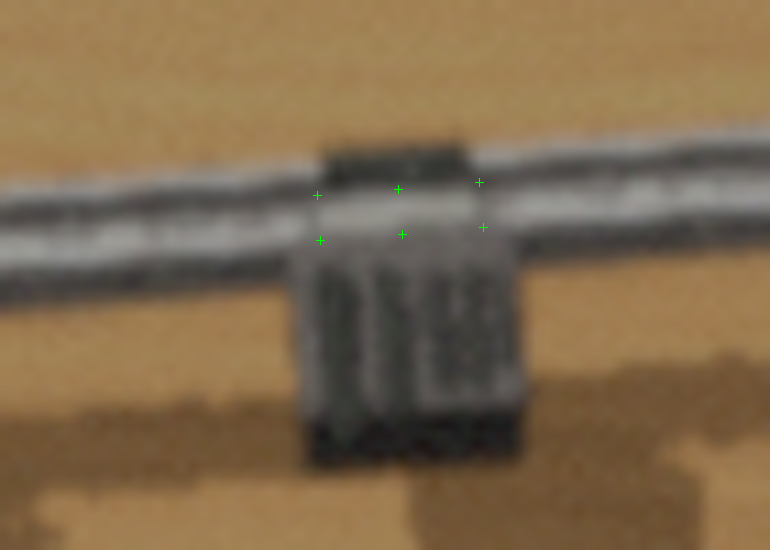

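View pics/scene8z.png

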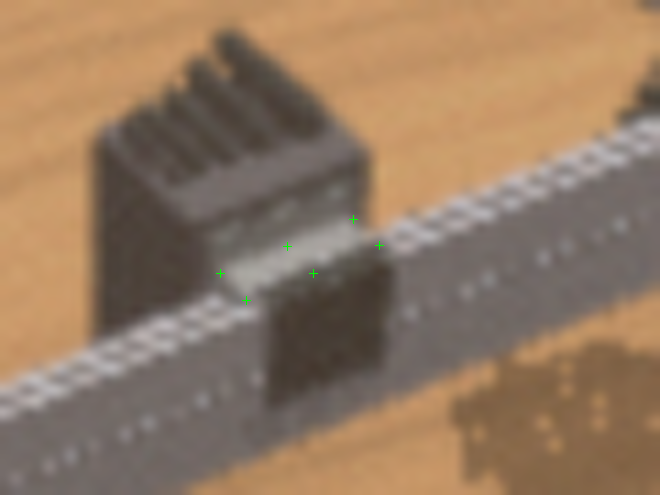

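From the top, the hook plate spans 315–478 and the clip 321–468 in the zoom, centred within about 1 mm. The other objects are unchanged. Handing in.

```bash
python3 -c "
from h import *
st(); ctrl.job_done(); print('done')"
```

```text
t 30.27 tcp [ 0.3181 -0.3185  0.328 ] F [-0.07  0.29 -0.17] M [ 0.103  0.049 -0.009] gap 0.088
the job is handed in; nothing more can be done
done
```

The hex key holder hangs on the middle clip. I let it go, moved the arm clear and handed the job in at about 30 s; the hand-in gives no verdict.

**What I did**
- I found the stand and holder with both cameras and gripped the holder across its 56 mm width. The fingers closed to 55.7 mm.
- I touched the rail's front face gently, at about 5.5 N, to set the depth. Contact came within 0.4 mm of the camera estimate.
- I lowered the hook behind the lip. It met the spring ramp at 148 mm.
- Passing the spring took about 9 N, and then it pulled the hook down.
- The hook stopped on a firm floor at about 137 mm. The camera fit had said 139 mm.
- I pressed to about 10 N, eased to about the holder's own weight, and opened the gripper.

**Last checks**
- **Position:** both cameras show the holder hanging upright, with its hook centred on the clip within about 1 mm.
- **Other objects:** the bottle, mug, spanner and tin are within 2–3 px of where they started. That is detection noise; nothing visibly moved.
- **Robot:** it touches nothing, and the wrist force is about zero.

**What didn't agree or couldn't be checked**
- The network first took the oil bottle for the holder in the scene view, so I ignored it there.
- Fitting the holder from the scene view alone gave a yaw 8° off the top view. I used the top view, and the grip confirmed it.
- I could not see the spring nose itself. That it snapped in is inferred from the force drop, the pull down and the firm floor.

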